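Check a filed brass plate on its setting block and show its frosted end

ROBOT

A 6-joint arm with a two-finger parallel gripper is mounted at the origin on the work surface. World frame = base frame: x ahead of the robot, y to its left, z up, the work surface at z = 0. Lengths are in m, angles in rad, forces in N, time in s.
With the tool pointing down it reaches from about 0.425 to 0.95 m from the base axis. Payload 14.7 kg.
Tool frame: the origin (TCP) lies midway between the tips of the shut fingers; the grasp point (between the pads) lies 19 mm behind it; y points along the fingers, z is the direction in which the jaws open and shut, and the axes are right-handed (so a half turn about y gives the same grasp; the last joint's range is limited). The gripper opens to 85 mm and grips with 20 to 120 N. Pads are 22 mm wide; open, the fingers measure 114 mm over their backs; the gripper's body (76 mm by 85 mm) begins 54 mm behind the grasp point. The pads swing forward as they close: fully open they stand 13 mm farther back than shut.
Start: joints at [-1.381, 0.48, 1.596, -0, 1.065, -0.047], TCP at [0.153, -0.632, 0.231] pointing down, gripper open.
Joint ranges: [-2.75, 2.75], [-0.82, 2.05], [0.23, 2.67], [-1.56, 4.7], [0.09, 2.69], [-2.92, 2.92]. Speed limits (rad/s): [1.89, 1.89, 2.39, 3.01, 3.01, 3.01].

INTERFACE

Orientations are given as a rotation vector (axis times angle).
In Python, from bench import sensors, eyes, job gives the robot as it stands.
- The arm moves only by the tool apply_moves, never from a script. Its argument "commands" is a list of rows, each an object with "linear": the shift along the world's x, y, z in cm, a list of three; "twist": the turn, a rotation vector about the world's x, y, z in rad, a list of three; "hand": the closure, from -1 (fully open) to 1 (shut). In form: [{"linear": [dx, dy, dz], "twist": [rx, ry, rz], "hand": hand}, ...]. A call has 1 to 12 rows; each row shifts and turns the commanded pose from where the row before left it; what a row does not reach is not made up. A row lasts 1/8 s, in which the tool goes at most 62.5 mm and 10.7 degrees, less where a joint would pass 70% of its speed; a pose out of reach is approached as far as the arm can. A call with a gripper value outside its range is refused whole. The fingers move at their own pace and stop on an object; "newtons" is the grip in N (left out, the last holds). Time passes only in rows, so rows that do not move let the fingers close. It gives the time, the measured TCP pose, the force and the opening at its end, in the units of the state.
- sensors.state(): the state, without advancing time (a new reading comes with each control period).
- eyes.capture(name): name is "side" or "top"; returns a dict with "pixels" (400x640x3 uint8, red, green, blue), "camera_matrix" (3x3 intrinsics, pixels), "distortion" ([k1, k2, p1, p2, k3] as OpenCV has them; the pictures are not rectified), "origin" and "rotation" of the camera in the world. Camera axes: x right, y down, z forward; pixel columns grow to the right and rows downward; lengths in m; the calibration is good to about 2 mm. A picture is of the moment at which its call begins. There is no depth.
- job.close_job(): hands the job in, once; it reports no verdict.
The state is a dict: "time_s": time; "joints": joint angles; "qvel": joint speeds; "tau": joint torques, N m; "ee_pos": TCP position; "ee_rot": TCP orientation; "force": force on the tool from outside, world axes, zero at the start; "torque": the same for the moment, N m; "width": opening from 0.0 (shut) to 1.0 (fully open).
Only numpy, scipy, OpenCV 4.12 (cv2) and the standard library are available. Lean on these libraries where they do the work, as an engineer would, in place of code of your own. Each camera call takes 0.05 s, during which the arm holds its last target.

TASK

Check the filed brass plate against the steel setting block: lay it flat on top of the block with its notched corner over the block's notched corner, flush all round, and let go of it completely for a second. Then pick the plate up again and finish while still holding it in the air, about 20 cm or more above the bench, face up, tipped up about 40 degrees with its frosted end (the end with the corner notch) uppermost and level from side to side. Never drop the plate, and leave the hammer, jar and steel stand where they are.

Things in the scene. Friction and masses are not known exactly. Their poses are not given: they have to be found in the camera images.
- plate_mid (a point): centre (half-way up) of the loose brass plate, 90 x 36 x 8 mm (along its x, y, z), about 0.2 kg, lying face up on the bench. x points along its length to the frosted, paler end, which has a rectangular notch 14 mm (x) by 12 mm (y) cut out of its +x +y corner; z points out of its face. It can be gripped across its 36 mm width.
- plate_notch (a point): centre of the plate's corner notch (empty space), at x 38, y 12, z 0 mm from the plate's centre; axes as the plate's
- block_top (a point): centre of the top face of the steel setting block, screwed to the bench, 30 mm high, with the same 90 x 36 mm outline and the same 14 x 12 mm notch in its +x +y corner (cut full height). For the middle 34 mm of its length it is waisted to 28 mm wide over its full height, which leaves room for fingers beside a plate lying on it. Two flat dark screw heads in its top. x along its length to the notched end, z up
- block_notch (a point): centre of the block's corner notch at the height of its top face, at x 38, y 12 mm from block_top
- hammer: bystander: steel hammer with a handle, 240 mm long, lying along its x on the bench at the robot's left; leave alone
- jar: bystander: amber glass jar with black cap, 56 mm across, 70 mm high, standing beyond the work; origin under its centre; leave alone
- punch_stand: bystander: turned steel stand with a knob, 60 mm across, 82 mm high, beyond the work; origin under its centre; leave alone
Mind the look-alikes: they are no part of the job. Of the things that look like the part that bears plate_mid, take the one that is farthest from the robot's base at the start.

How it is judged:
On the way:
1. the plate lies let go on the block, flush, notch over notch (x of plate_mid in the frame of block_top between -0.004 and 0.004 m and y of plate_mid in the frame of block_top between -0.004 and 0.004 m and z of plate_mid in the frame of block_top between 0.002 and 0.006 m and angle between the x axis of plate_mid and the x axis of block_top, either way round below 0.09 rad and angle between the z axis of plate_mid and the z axis of block_top, either way round below 0.05 rad and horizontal distance between plate_notch and block_notch below 0.008 m and contact force between plate and the fingers below 0.05 N and contact force between plate and the arm below 0.05 N and linear speed of plate below 0.02 m/s), for 0.4 s.
At the end, for the whole second after the job is handed in: Plate held still in the fingers, centre over 150 mm above the bench, face up, notched end raised 25 to 60 degrees, level across within 11 degrees. Before that it lay let go on the block, notch over notch, within 4 mm each way and 5 degrees (height (world z) of plate_mid above 0.15 m and angle between plate_mid's own x axis and vertical between 0.52 and 1.13 rad and angle between plate_mid's own y axis and vertical between 1.37 and 1.77 rad and angle between plate_mid's own z axis and vertical below 1.1 rad and contact force between plate and the fingers above 1 N and linear speed of plate below 0.03 m/s and angular speed of plate below 0.2 rad/s); the arm keeps its last pose, push and grip.
It fails at once if a bystander was moved more than 20 mm (distance of any of hammer, jar, punch_stand from where it was at the start of the episode above 0.02 m).
It fails at once if the plate was dropped (fell free, from more than about 2 cm) (contact force between plate and the fingers below 0.05 N and linear speed of plate above 0.6 m/s).
It also fails if it takes over 51 s, if anything falls off the work surface, if the arm or the gripper's body presses on something with over 40 N, if the wrist force passes 120 N, or if a joint passes its speed limit or range.

## Working session

There is one attempt and no reset: what is moved stays moved. The work goes in short steps, Python scripts to look and compute and a tool call to move; the robot and the scene stay as the last step left them, time stands still between calls to the robot, and variables do not carry over. Pictures are saved under pics/ and viewed, and the job is handed in when it is done.

Besides the shell and the picture viewer there is one more tool, called after "Call:" in YAML: its name, and indented under it one key for each argument. apply_moves: Moves the arm, as the interface text tells. Its arguments: {"type":"object","properties":{"commands":{"type":"array","items":{"type":"object","properties":{"linear":{"type":"array","items":{"type":"number"}},"twist":{"type":"array","items":{"type":"number"}},"hand":{"type":"number"}}}},"newtons":{"type":"number"}},"required":["commands"]}

```bash
ls; mkdir -p pics
cat > h.py <<'E'
import numpy as np, cv2
from bench import sensors, eyes, job
def cap(n,f):
    c=eyes.capture(n); cv2.imwrite(f'pics/{f}.png',c['pixels'][:,:,::-1]); np.savez(f'pics/{f}.npz',**{k:np.array(v) for k,v in c.items()}); return c
def ld(f): return dict(np.load(f'pics/{f}.npz'))
def ray(c,uv):
    p=cv2.undistortPoints(np.array(uv,float).reshape(-1,1,2),np.array(c['camera_matrix']),np.array(c['distortion'])).reshape(-1,2)
    R=np.array(c['rotation']); 
    if R.shape!=(3,3): R=cv2.Rodrigues(R)[0]
    return np.array(c['origin']),(R@np.c_[p,np.ones(len(p))].T).T
def onz(c,uv,z):
    o,d=ray(c,uv); return o+d*((z-o[2])/d[:,2])[:,None]
def proj(c,P):
    R=np.array(c['rotation']); 
    if R.shape!=(3,3): R=cv2.Rodrigues(R)[0]
    q=(R.T@(np.array(P,float).reshape(-1,3)-np.array(c['origin'])).T).T
    return cv2.projectPoints(q,np.zeros(3),np.zeros(3),np.array(c['camera_matrix']),np.array(c['distortion']))[0].reshape(-1,2)
E
python3 - <<'E'
from h import *
for n in('side','top'):
    c=cap(n,n+'0'); print(n,c['origin'],np.round(c['rotation'],3).tolist(),np.array(c['camera_matrix']).tolist(),c['distortion'])
print(sensors.state())
E
```

```text
pics
side [0.49808553 0.91234378 0.74197838] [-0.17, 2.792, -1.329] [[439.1175065352793, 0.0, 321.6056223157119], [0.0, 439.1175065352793, 195.86625439246754], [0.0, 0.0, 1.0]] [0.02888708 0.         0.         0.         0.        ]
top [0.50055546 0.08277299 0.80308911] [-2.104, 2.17, -0.112] [[366.5593509583274, 0.0, 321.6492728975919], [0.0, 366.5593509583274, 193.7900630490451], [0.0, 0.0, 1.0]] [-0.03658308  0.          0.          0.          0.        ]
{'time_s': 0.1, 'joints': array([-1.38059002e+00,  4.80748554e-01,  1.59679431e+00, -2.03494266e-06,
        1.06509582e+00, -4.66270973e-02]), 'qvel': array([ 1.42126262e-03, -5.26642064e-05, -2.82570294e-03,  4.99332574e-04,
       -1.11012373e-03, -9.17186785e-04]), 'tau': array([ 6.73815521e-04, -9.52254438e+01, -4.31041646e+01, -2.16459894e-04,
        5.20722897e-03, -4.64462721e-05]), 'ee_pos': array([ 0.15244187, -0.63150505,  0.23075608]), 'ee_rot': array([-0.24942558,  2.09689403, -2.09469228]), 'force': array([-0.32824915, -0.05945764,  0.29059011]), 'torque': array([ 0.03277319, -0.01676939, -0.02287795]), 'width': 0.9992700510201791}
```

View pics/top0.png

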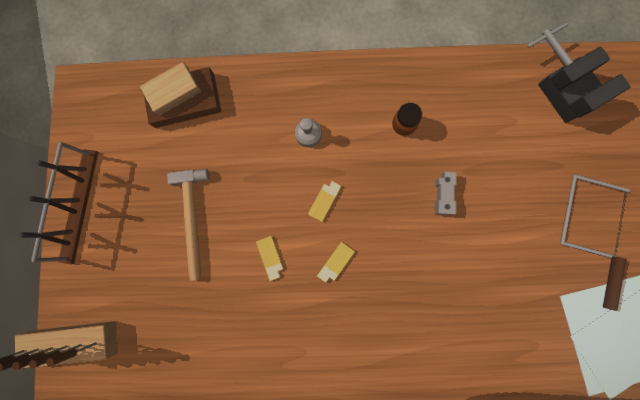

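View pics/side0.png

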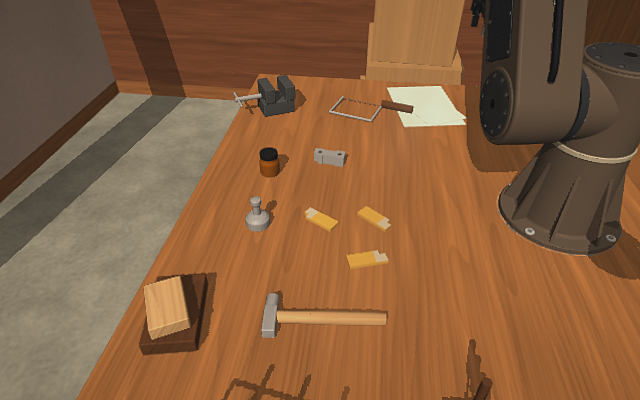

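Run:
```python
from h import *
c=ld('top0'); im=cv2.imread('pics/top0.png')
a=cv2.resize(im[170:295,240:370],None,fx=4,fy=4,interpolation=cv2.INTER_CUBIC)
b=cv2.resize(im[160:225,425:470],None,fx=6,fy=6,interpolation=cv2.INTER_CUBIC)
o=np.zeros((500,800,3),np.uint8); o[:500,:520]=a; o[:390,525:795]=b
cv2.imwrite('pics/crop0.png',o)
for n,p in dict(A=(325,201),B=(270,258),C=(337,263)).items():
    q=onz(c,[p],.008)[0]; print(n,q.round(3),np.hypot(*q[:2]))
print(onz(c,[(447,194)],.03))
```

```text
A [0.593 0.099 0.008] 0.6008955885080304
B [0.473 0.221 0.008] 0.5220688482669887
C [0.459 0.077 0.008] 0.46512177913744274
[[ 0.59658844 -0.16032251  0.03      ]]
```

View pics/crop0.png

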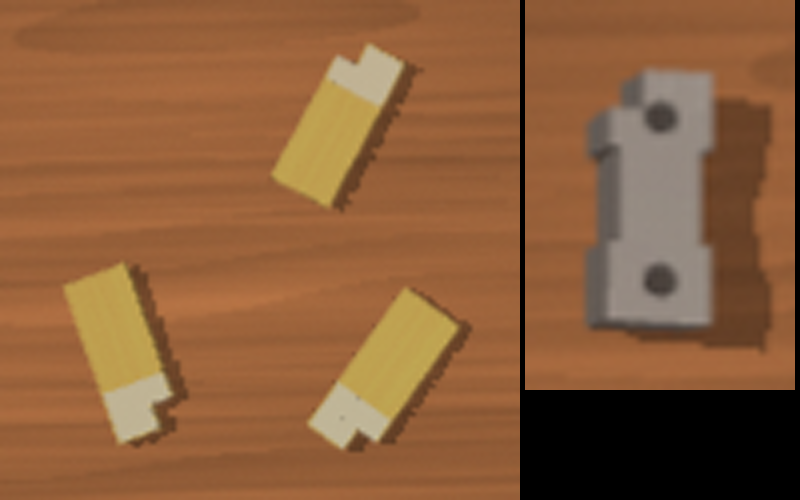

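```bash
cat > m.py <<'E'
from h import *
def up(im,x0,y0,x1,y1,s=8):
    return cv2.resize(im[y0:y1,x0:x1],None,fx=s,fy=s,interpolation=cv2.INTER_CUBIC)
def topix(pts,x0,y0,s=8): return (np.array(pts,float)+.5)/s-.5+[x0,y0]
def rect(pw):
    # pw: Nx3 world contour; minAreaRect in mm
    r=cv2.minAreaRect((pw[:,:2]*1000).astype(np.float32)); b=cv2.boxPoints(r)
    c=b.mean(0); e=[b[1]-b[0],b[2]-b[1]]; e.sort(key=np.linalg.norm); 
    return c/1000,np.linalg.norm(e[1]),np.linalg.norm(e[0]),e[1]/np.linalg.norm(e[1])
def big(m):
    cs=cv2.findContours(m.astype(np.uint8),cv2.RETR_EXTERNAL,cv2.CHAIN_APPROX_NONE)[0]
    return max(cs,key=cv2.contourArea).reshape(-1,2)
def plate(c,box,z):
    im=np.array(c['pixels']); u=up(im,*box)
    hsv=cv2.cvtColor(u,cv2.COLOR_RGB2HSV).astype(int)
    m=(hsv[...,2]>145)&((u[...,1].astype(int)>125))
    k=big(m); return k,u,rect(onz(c,topix(k,box[0],box[1]),z))
def block(c,box,z,lo=118):
    im=np.array(c['pixels']); u=up(im,*box)
    m=(u.min(2)>lo); k=big(m); return k,u,rect(onz(c,topix(k,box[0],box[1]),z))
E
python3 - <<'E'
from m import *
c=ld('top0'); 
k,u,r=plate(c,(300,172,350,230),.008); print('plate',r, np.degrees(np.arctan2(r[3][1],r[3][0])))
kb,ub,rb=block(c,(430,160,465,225),.03); print('block',rb,np.degrees(np.arctan2(rb[3][1],rb[3][0])))
cv2.drawContours(u,[k],-1,(255,0,0),1);cv2.drawContours(ub,[kb],-1,(255,0,0),1)
h=max(u.shape[0],ub.shape[0]);o=np.zeros((h,u.shape[1]+ub.shape[1],3),np.uint8);o[:u.shape[0],:u.shape[1]]=u;o[:ub.shape[0],u.shape[1]:]=ub
cv2.imwrite('pics/m0.png',o[:,:,::-1])
st=sensors.state();print(cv2.Rodrigues(st['ee_rot'])[0].round(3))
E
```

```text
plate (array([0.59635943, 0.10054153], dtype=float32), np.float32(91.182335), np.float32(36.723568), array([ 0.8666797 , -0.49886513], dtype=float32)) -29.924942
block (array([ 0.6004486 , -0.16025501], dtype=float32), np.float32(88.30262), np.float32(34.32376), array([ 0.99646235, -0.08404112], dtype=float32)) -4.8208876
[[-0.972 -0.     0.235]
 [-0.235  0.001 -0.972]
 [-0.    -1.    -0.001]]
```

View pics/m0.png

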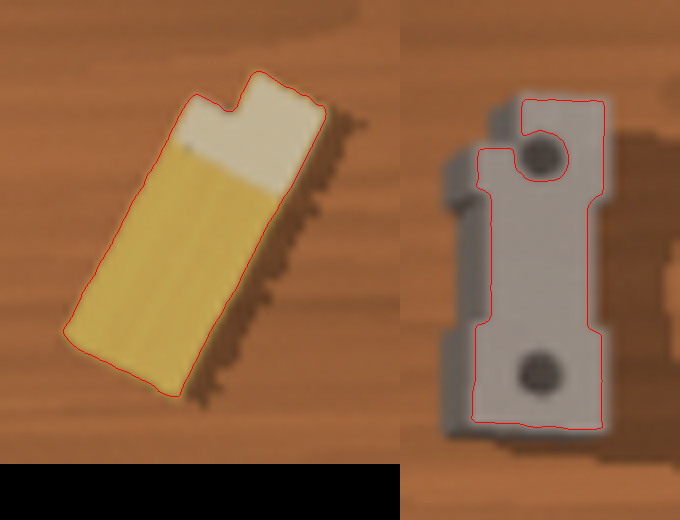

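Run:
```python
from m import *
c=ld('top0')
def seg(k,box,z,sel):
    w=onz(c,topix(k[sel],box[0],box[1]),z)[:,:2].astype(np.float32)
    vx,vy,x,y=cv2.fitLine(w,cv2.DIST_HUBER,0,.0005,.0005).ravel(); s=np.sign(vx) if abs(vx)>.6 else np.sign(-vy); return np.array([x,y]),np.degrees(np.arctan2(vy*s,vx*s)),len(w)
b=(430,160,465,225)
for lo in(105,118):
    k,u,r=block(c,b,.03,lo); x,y=k[:,0]+400,k[:,1]
    print('right',seg(k,b,.03,(x>596)&(((y>105)&(y<185))|((y>345)&(y<420)))))
    print('left',seg(k,b,.03,(x<483)&(((y>155)&(y<183))|((y>345)&(y<415)))))
    print('top',seg(k,b,.03,(y<110)&(x>527)&(x<598)))
    print('bot',seg(k,b,.03,(y>410)&(x>480)&(x<597)))
    print('waist L',seg(k,b,.03,(x>485)&(x<497)&(y>205)&(y<310)), 'R',seg(k,b,.03,(x>580)&(x<593)&(y>215)&(y<310)))
# screw heads
u=up(c['pixels'],*b); m=(u.max(2)<100)
n,l,s,ce=cv2.connectedComponentsWithStats(m.astype(np.uint8))
for i in range(1,n):
    if 800<s[i,4]<4000: print(s[i],onz(c,topix(ce[i:i+1],b[0],b[1]),.03))
# side view
cs=ld('side0'); im=cv2.imread('pics/side0.png')
cv2.imwrite('pics/sb.png',np.hstack([up(im,305,140,355,175,8),up(im,300,200,350,235,8)]))
```

```text
right (array([ 0.61053884, -0.17890428], dtype=float32), np.float32(-4.9884853), 153)
left (array([ 0.58648   , -0.14151055], dtype=float32), np.float32(-4.8530684), 96)
top (array([ 0.6442044 , -0.17039324], dtype=float32), np.float32(-93.578606), 70)
bot (array([ 0.55622065, -0.15717615], dtype=float32), np.float32(-95.76388), 116)
waist L (array([ 0.6021844 , -0.14669392], dtype=float32), np.float32(-3.4869442), 104) R (array([ 0.6026519 , -0.17416927], dtype=float32), np.float32(-4.431819), 94)
right (array([ 0.58629715, -0.175991  ], dtype=float32), np.float32(-4.9584846), 153)
left (array([ 0.59321564, -0.14315343], dtype=float32), np.float32(-4.952112), 96)
top (array([ 0.6434519 , -0.17017508], dtype=float32), np.float32(-93.62234), 70)
bot (array([ 0.5572917 , -0.15344755], dtype=float32), np.float32(-96.17325), 116)
waist L (array([ 0.6021438 , -0.14790788], dtype=float32), np.float32(-4.153081), 104) R (array([ 0.60006535, -0.17314932], dtype=float32), np.float32(-4.401879), 94)
[ 121  139   41   37 1173] [[ 0.62837839 -0.16299867  0.03      ]]
[  48  164   34  152 1596] [[ 0.61041187 -0.1419459   0.03      ]]
[  47  335  168  117 3098] [[ 0.55633652 -0.151764    0.03      ]]
[ 120  355   40   39 1244] [[ 0.57049571 -0.15834772  0.03      ]]
[217 354  63  25 898] [[ 0.57127039 -0.18679345  0.03      ]]
```

View pics/sb.png

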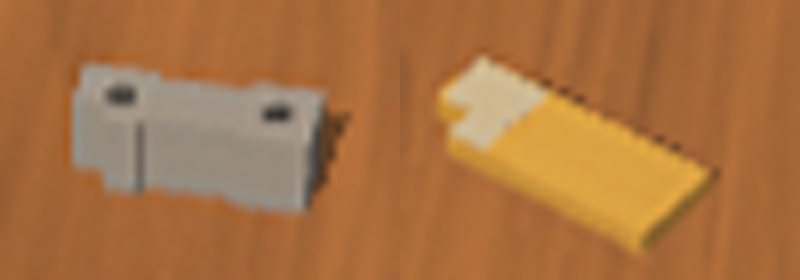

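Call:
apply_moves:
  commands:
    - {"linear": [1.85,3.05,0],"twist": [0,0,0.0992],"hand": -0.15}
    - {"linear": [1.85,3.05,0],"twist": [0,0,0.0992],"hand": -0.15}
    - {"linear": [1.85,3.05,0],"twist": [0,0,0.0992],"hand": -0.15}
    - {"linear": [1.85,3.05,0],"twist": [0,0,0.0992],"hand": -0.15}
    - {"linear": [1.85,3.05,0],"twist": [0,0,0.0992],"hand": -0.15}
    - {"linear": [1.85,3.05,0],"twist": [0,0,0.0992],"hand": -0.15}
    - {"linear": [1.85,3.05,0],"twist": [0,0,0.0992],"hand": -0.15}
    - {"linear": [1.85,3.05,0],"twist": [0,0,0.0992],"hand": -0.15}
    - {"linear": [1.85,3.05,0],"twist": [0,0,0.0992],"hand": -0.15}
    - {"linear": [1.85,3.05,0],"twist": [0,0,0.0992],"hand": -0.15}
    - {"linear": [1.85,3.05,0],"twist": [0,0,0.0992],"hand": -0.15}
    - {"linear": [1.85,3.05,0],"twist": [0,0,0.0992],"hand": -0.15}

```text
time_s: 1.6
ee_pos: [0.3749, -0.2647, 0.2312]
ee_rot: [-1.14, 1.312, -1.312]
force: [0.2, 1.7, 0.1]
width: 0.575
```

Call:
apply_moves:
  commands:
    - {"linear": [1.85,3.05,-0.5],"twist": [0,0,0.0992],"hand": -0.15}
    - {"linear": [1.85,3.05,-0.5],"twist": [0,0,0.0992],"hand": -0.15}
    - {"linear": [1.85,3.05,-0.5],"twist": [0,0,0.0992],"hand": -0.15}
    - {"linear": [1.85,3.05,-0.5],"twist": [0,0,0.0992],"hand": -0.15}
    - {"linear": [1.85,3.05,-0.5],"twist": [0,0,0.0992],"hand": -0.15}
    - {"linear": [1.85,3.05,-0.5],"twist": [0,0,0.0992],"hand": -0.15}
    - {"linear": [1.85,3.05,-0.5],"twist": [0,0,0.0992],"hand": -0.15}
    - {"linear": [1.85,3.05,-0.5],"twist": [0,0,0.0992],"hand": -0.15}
    - {"linear": [1.85,3.05,-0.5],"twist": [0,0,0.0992],"hand": -0.15}
    - {"linear": [1.85,3.05,-0.5],"twist": [0,0,0.0992],"hand": -0.15}
    - {"linear": [1.85,3.05,-0.5],"twist": [0,0,0.0992],"hand": -0.15}
    - {"linear": [1.85,3.05,-0.5],"twist": [0,0,0.0992],"hand": -0.15}

```text
time_s: 3.1
ee_pos: [0.5968, 0.1013, 0.1709]
ee_rot: [-1.532, 0.408, -0.408]
force: [0.8, -0.5, -0.2]
width: 0.573
```

```bash
cat > s.py <<'E'
from m import *
def st():
    s=sensors.state(); R=cv2.Rodrigues(s['ee_rot'])[0]
    print('t',round(s['time_s'],2),'p',s['ee_pos'].round(4),'jawyaw',np.degrees(np.arctan2(R[1,2],R[0,2])).round(2),'jaw z',R[2,2].round(4),'point',R[:,1].round(4),'w',round(s['width']*85,1),'F',s['force'].round(1),'q',s['joints'].round(2)); return s,R
E
python3 - <<'E'
from s import *
st()
E
```

```text
t 3.1 p [0.5968 0.1013 0.1709] jawyaw 60.17 jaw z -0.0003 point [-5.e-04 -1.e-04 -1.e+00] w 48.7 F [ 0.8 -0.5 -0.2] q [ 0.12  0.48  1.76 -0.    0.9  -0.93]
```

Call:
apply_moves:
  commands:
    - {"linear": [-0.03,-0.08,-2.0],"twist": [0,0,0],"hand": -0.15}
    - {"linear": [0,0,-3],"twist": [0,0,0],"hand": -0.15}
    - {"linear": [0,0,-3],"twist": [0,0,0],"hand": -0.15}
    - {"linear": [0,0,-3],"twist": [0,0,0],"hand": -0.15}
    - {"linear": [0,0,-2.1],"twist": [0,0,0],"hand": -0.15}
    - {"linear": [0,0,-1],"twist": [0,0,0],"hand": -0.15}
    - {"linear": [0,0,0],"twist": [0,0,0],"hand": -0.15}

```text
time_s: 3.98
ee_pos: [0.5959, 0.0993, 0.0299]
ee_rot: [-1.532, 0.411, -0.41]
force: [0.3, -0.5, 0.6]
width: 0.574
```

Run:
```python
from s import *
st()
a=cap('side','side1');b=cap('top','top1')
cv2.imwrite('pics/v1.png',np.hstack([up(a['pixels'],280,180,370,250,4),up(b['pixels'],280,160,380,230,4)])[:,:,::-1])
```

```text
t 3.98 p [0.5959 0.0993 0.0299] jawyaw 59.98 jaw z -0.0006 point [-1.e-03 -1.e-04 -1.e+00] w 48.8 F [ 0.3 -0.5  0.6] q [ 0.11  0.68  1.85  0.    0.62 -0.93]
```

View pics/v1.png

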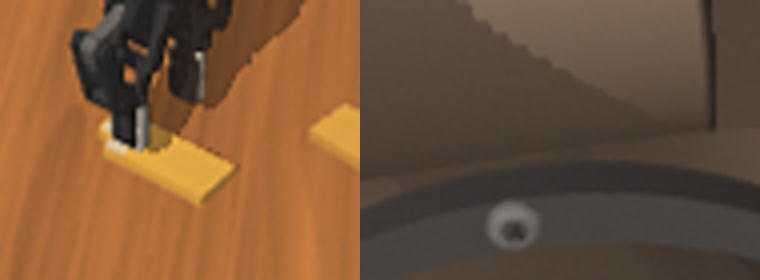

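Run:
```python
from s import *
c=ld('side0'); im=c['pixels']
u=up(im,300,200,350,235); m=(u[...,0]>185)&(u[...,1]>135)
k=big(m); r=rect(onz(c,topix(k,300,200),.008)); print(r)
cv2.drawContours(u,[k],-1,(255,0,0),1); cv2.imwrite('pics/sm.png',u[:,:,::-1])
j=np.array([.5,.866,0]); t=np.array([.5959,.0993,.0299])
for d in(0,.004,.008): print(proj(c,[t+.0244*j+[0,0,d],t-.0244*j+[0,0,d]]).round(1))
print(proj(c,[[.5965,.1005,.008]]))
```

```text
(array([0.595161  , 0.10359999], dtype=float32), np.float32(92.983635), np.float32(42.37587), array([ 0.8611633, -0.5083284], dtype=float32))
[[313.  215.7]
 [324.9 205.3]]
[[312.9 214.4]
 [324.9 204.1]]
[[312.9 213.2]
 [324.9 202.9]]
[[318.66610565 217.34283212]]
```

View pics/sm.png

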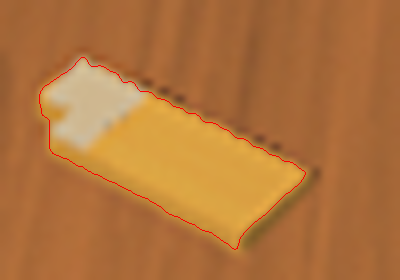

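Call:
apply_moves:
  commands:
    - {"linear": [0.06,0.12,-1.0],"twist": [0,0,0],"hand": -0.15}
    - {"linear": [0,0,-1.0],"twist": [0,0,0],"hand": -0.15}
    - {"linear": [0,0,-0.6],"twist": [0,0,0],"hand": -0.15}
    - {"linear": [0,0,-0.2],"twist": [0,0,0],"hand": -0.15}
    - {"linear": [0,0,0],"twist": [0,0,0],"hand": -0.15}

```text
time_s: 4.7
ee_pos: [0.5967, 0.1005, 0.0021]
ee_rot: [-1.532, 0.411, -0.41]
force: [-0.3, -0.1, 0.2]
width: 0.575
```

Run:
```python
from s import *
st()
a=cap('side','side2')
cv2.imwrite('pics/v2.png',up(a['pixels'],280,180,370,250,8)[:,:,::-1])
```

```text
t 4.7 p [0.5967 0.1005 0.0021] jawyaw 59.98 jaw z -0.0002 point [-3.e-04 -0.e+00 -1.e+00] w 48.9 F [-0.3 -0.1  0.2] q [ 0.12  0.72  1.86 -0.    0.57 -0.93]
```

View pics/v2.png

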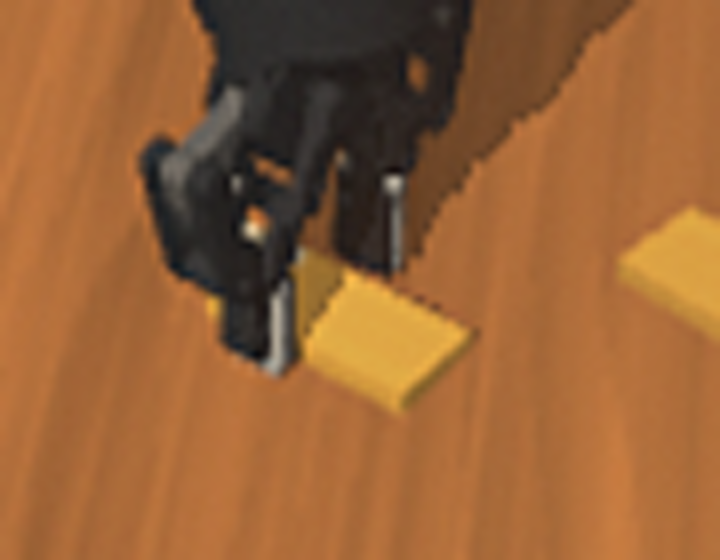

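Call:
apply_moves:
  commands:
    - {"linear": [0,0,-0.15],"twist": [0,0,0],"hand": -0.1}
    - {"linear": [0,0,-0.15],"twist": [0,0,0],"hand": -0.05}
    - {"linear": [0,0,0],"twist": [0,0,0],"hand": -0.05}

```text
time_s: 5.12
ee_pos: [0.5967, 0.1005, -0.0008]
ee_rot: [-1.532, 0.411, -0.411]
force: [-0.9, 0.3, -0.3]
width: 0.521
```

Run:
```python
from s import *
st()
```

```text
t 5.12 p [ 0.5967  0.1005 -0.0008] jawyaw 59.98 jaw z -0.0001 point [-1.e-04 -0.e+00 -1.e+00] w 44.3 F [-0.9  0.3 -0.3] q [ 0.12  0.72  1.86 -0.    0.56 -0.93]
```

Call:
apply_moves:
  commands:
    - {"linear": [0,0,-0.1],"twist": [0,0,0],"hand": -0.05}
    - {"linear": [0,0,0],"twist": [0,0,0],"hand": 0.1}
    - {"linear": [0,0,0],"twist": [0,0,0],"hand": 0.2}
    - {"linear": [0,0,0],"twist": [0,0,0],"hand": 0.3}
    - {"linear": [0,0,0],"twist": [0,0,0],"hand": 0.4}
    - {"linear": [0,0,0],"twist": [0,0,0],"hand": 0.4}
  newtons: 40

```text
time_s: 5.88
ee_pos: [0.5974, 0.1006, -0.0008]
ee_rot: [-1.531, 0.41, -0.412]
force: [-1.9, -0.4, 14.8]
width: 0.409
```

Run:
```python
from s import *
st()
```

```text
t 5.88 p [ 0.5974  0.1006 -0.0008] jawyaw 59.98 jaw z 0.0008 point [ 1.3e-03  1.0e-04 -1.0e+00] w 34.8 F [-1.9 -0.4 14.8] q [ 0.12  0.72  1.86 -0.    0.56 -0.93]
```

Call:
apply_moves:
  commands:
    - {"linear": [0,0,0.2],"twist": [0,0,0],"hand": 0.7}
    - {"linear": [0,0,0.5],"twist": [0,0,0],"hand": 0.7}
    - {"linear": [0,0,1],"twist": [0,0,0],"hand": 0.7}
    - {"linear": [0,0,1.5],"twist": [0,0,0],"hand": 0.7}
    - {"linear": [0,0,2],"twist": [0,0,0],"hand": 0.7}
    - {"linear": [0,0,2],"twist": [0,0,0],"hand": 0.7}
    - {"linear": [0,0,2],"twist": [0,0,0],"hand": 0.7}
    - {"linear": [0,0,1],"twist": [0,0,0],"hand": 0.7}
    - {"linear": [0,0,0],"twist": [0,0,0],"hand": 0.7}
  newtons: 50

```text
time_s: 7.0
ee_pos: [0.5973, 0.1006, 0.1012]
ee_rot: [-1.531, 0.409, -0.412]
force: [-0.2, 0.3, -1.8]
width: 0.405
```

Run:
```python
from s import *
st()
a=cap('side','side3')
cv2.imwrite('pics/v3.png',up(a['pixels'],270,140,370,215,8)[:,:,::-1])
```

```text
t 7.0 p [0.5973 0.1006 0.1012] jawyaw 59.98 jaw z 0.0009 point [ 1.5e-03  1.0e-04 -1.0e+00] w 34.4 F [-0.2  0.3 -1.8] q [ 0.12  0.57  1.81 -0.    0.75 -0.93]
```

View pics/v3.png

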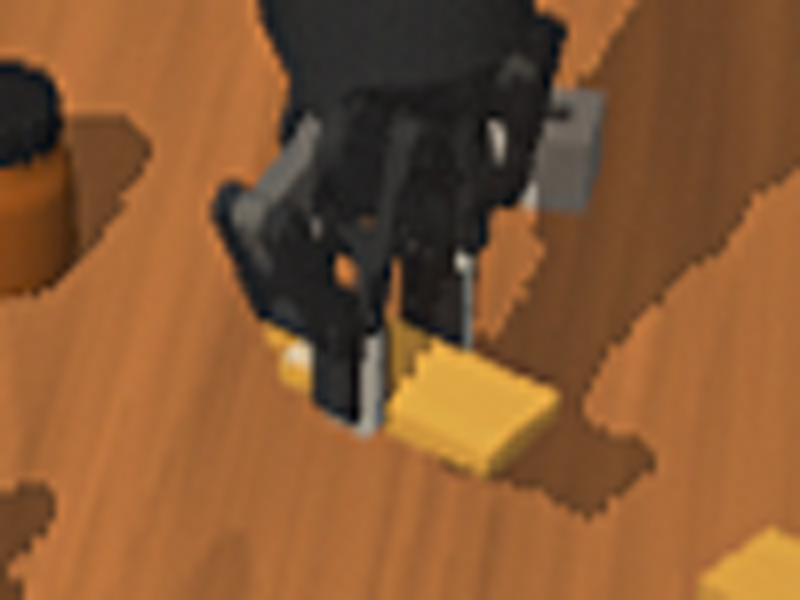

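Call:
apply_moves:
  commands:
    - {"linear": [0.03,-2.17,0.5],"twist": [0,0,0.0368],"hand": 0.7}
    - {"linear": [0.03,-2.17,0.5],"twist": [0,0,0.0368],"hand": 0.7}
    - {"linear": [0.03,-2.17,0.5],"twist": [0,0,0.0368],"hand": 0.7}
    - {"linear": [0.03,-2.17,0.5],"twist": [0,0,0.0368],"hand": 0.7}
    - {"linear": [0.03,-2.17,0],"twist": [0,0,0.0368],"hand": 0.7}
    - {"linear": [0.03,-2.17,0],"twist": [0,0,0.0368],"hand": 0.7}
    - {"linear": [0.03,-2.17,0],"twist": [0,0,0.0368],"hand": 0.7}
    - {"linear": [0.03,-2.17,0],"twist": [0,0,0.0368],"hand": 0.7}
    - {"linear": [0.03,-2.17,-1],"twist": [0,0,0.0368],"hand": 0.7}
    - {"linear": [0.03,-2.17,-1],"twist": [0,0,0.0368],"hand": 0.7}
    - {"linear": [0.03,-2.17,-1],"twist": [0,0,0.0368],"hand": 0.7}
    - {"linear": [0.03,-2.17,-1],"twist": [0,0,0.0368],"hand": 0.7}

```text
time_s: 8.55
ee_pos: [0.5998, -0.1604, 0.0789]
ee_rot: [-1.569, 0.065, -0.063]
force: [0.3, 0.2, -1.6]
width: 0.401
```

Call:
apply_moves:
  commands:
    - {"linear": [0,0,-1],"twist": [0,0,0],"hand": 0.7}
    - {"linear": [0,0,-1],"twist": [0,0,0],"hand": 0.7}
    - {"linear": [0,0,-0.5],"twist": [0,0,0],"hand": 0.7}
    - {"linear": [0,0,0],"twist": [0,0,0],"hand": 0.7}

```text
time_s: 9.05
ee_pos: [0.6002, -0.1592, 0.0549]
ee_rot: [-1.57, 0.065, -0.064]
force: [-0.5, -0.2, -1.6]
width: 0.402
```

Run:
```python
from s import *
st()
a=cap('side','side4');b=cap('top','top4')
cv2.imwrite('pics/v4.png',up(a['pixels'],280,110,380,180,8)[:,:,::-1])
```

```text
t 9.05 p [ 0.6002 -0.1592  0.0549] jawyaw 85.31 jaw z 0.0002 point [-7.e-04  3.e-04 -1.e+00] w 34.2 F [-0.5 -0.2 -1.6] q [-0.31  0.65  1.8   0.    0.69 -1.8 ]
```

View pics/v4.png

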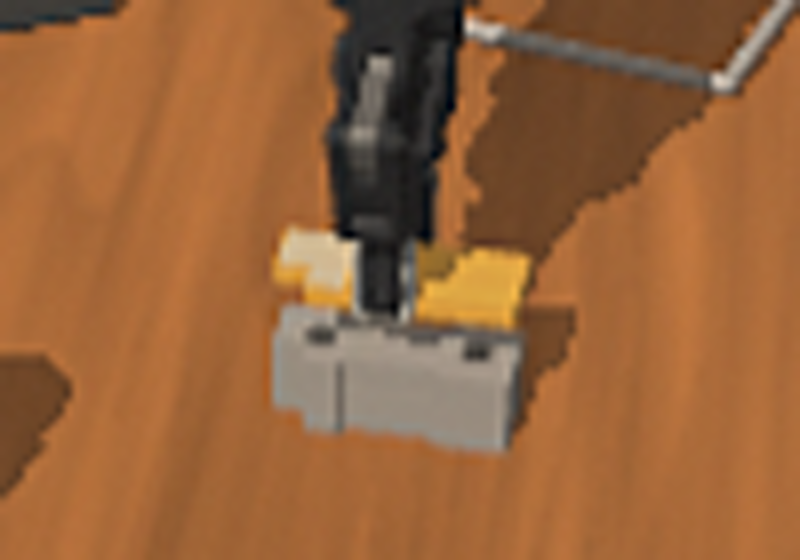

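View pics/top4.png

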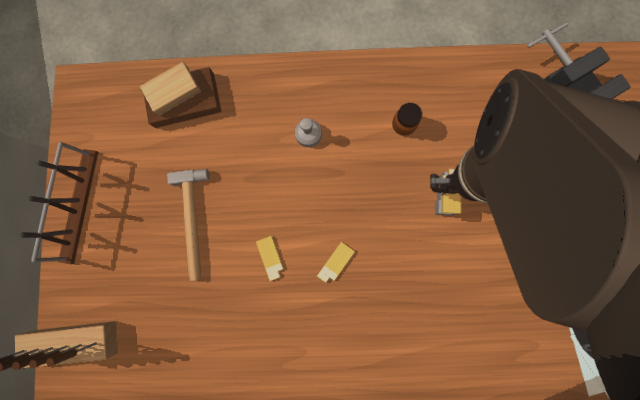

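Run:
```python
from s import *
c=ld('side4'); s=16; x0,y0=312,134
u=up(c['pixels'],x0,y0,x0+36,y0+20,s*1)
u=cv2.resize(c['pixels'][y0:y0+34,x0:x0+36],None,fx=s,fy=s,interpolation=cv2.INTER_CUBIC)
def corners(ctr,yaw,z):
    a=np.radians(yaw); X=np.array([np.cos(a),np.sin(a)]);Y=np.array([-X[1],X[0]])
    return np.array([[*(ctr+x*X+y*Y),z] for x,y in((.045,-.018),(.045,.006),(.031,.006),(.031,.018),(-.045,.018),(-.045,-.018))])
t=np.array([.6002,-.1592])-.0007*np.array([.9966,-.082])
for ctr,yaw,z,col in((t,-4.7,.0644,(255,0,0)),(t,-4.7,.0564,(255,0,255)),(np.array([.600,-.160]),-4.7,.03,(0,255,0))):
    for p in proj(c,corners(ctr,yaw,z)):
        q=((p-[x0,y0]+.5)*s-.5); cv2.drawMarker(u,tuple(int(v) for v in q),col,cv2.MARKER_CROSS,10,1)
cv2.imwrite('pics/v5.png',u[:,:,::-1])
```

```text
(no output)
```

View pics/v5.png

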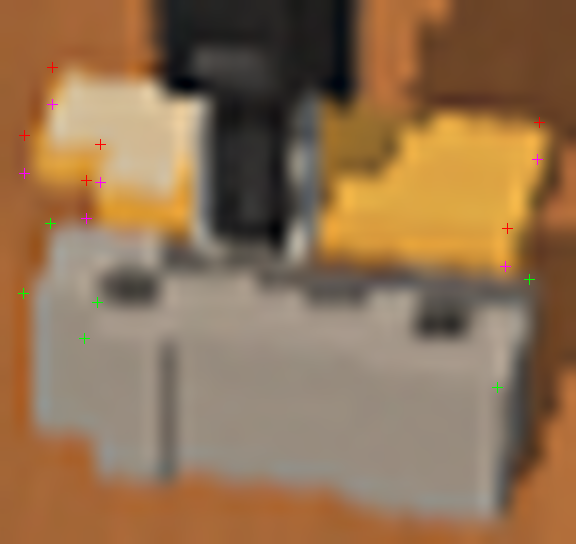

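Call:
apply_moves:
  commands:
    - {"linear": [0.05,-0.08,-0.8],"twist": [0,0,0],"hand": 0.7}
    - {"linear": [0,0,-0.8],"twist": [0,0,0],"hand": 0.7}
    - {"linear": [0,0,-0.4],"twist": [0,0,0],"hand": 0.7}
    - {"linear": [0,0,-0.2],"twist": [0,0,0],"hand": 0.7}
    - {"linear": [0,0,-0.1],"twist": [0,0,0],"hand": 0.7}
    - {"linear": [0,0,0],"twist": [0,0,0],"hand": 0.7}

```text
time_s: 9.9
ee_pos: [0.601, -0.1607, 0.0324]
ee_rot: [-1.57, 0.065, -0.065]
force: [-0.0, -0.5, -1.9]
width: 0.402
```

Run:
```python
from s import *
st()
```

```text
t 9.9 p [ 0.601  -0.1607  0.0324] jawyaw 85.28 jaw z -0.0001 point [ 1.e-04 -1.e-04 -1.e+00] w 34.1 F [-0.  -0.5 -1.9] q [-0.31  0.69  1.81 -0.    0.65 -1.8 ]
```

Call:
apply_moves:
  commands:
    - {"linear": [-0.03,0.06,-0.1],"twist": [0,0,0],"hand": 0.7}
    - {"linear": [0,0,-0.1],"twist": [0,0,0],"hand": 0.7}
    - {"linear": [0,0,-0.1],"twist": [0,0,0],"hand": 0.7}
    - {"linear": [0,0,0],"twist": [0,0,0],"hand": 0.7}

```text
time_s: 10.4
ee_pos: [0.6006, -0.16, 0.0293]
ee_rot: [-1.57, 0.065, -0.065]
force: [-0.1, 0.9, -1.9]
width: 0.402
```

Run:
```python
from s import *
st()
a=cap('side','side5')
cv2.imwrite('pics/v6.png',up(a['pixels'],300,120,370,175,10)[:,:,::-1])
```

```text
t 10.4 p [ 0.6006 -0.16    0.0293] jawyaw 85.28 jaw z -0.0 point [-0. -0. -1.] w 34.1 F [-0.1  0.9 -1.9] q [-0.31  0.69  1.81 -0.    0.64 -1.8 ]
```

View pics/v6.png

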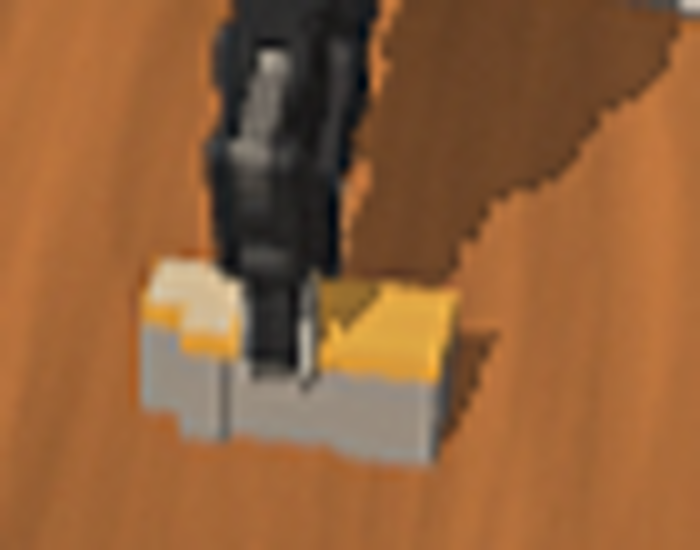

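Call:
apply_moves:
  commands:
    - {"linear": [0,0,-0.05],"twist": [0,0,0],"hand": 0.7}
    - {"linear": [0,0,-0.05],"twist": [0,0,0],"hand": 0.7}
    - {"linear": [0,0,0],"twist": [0,0,0],"hand": 0.7}

```text
time_s: 10.82
ee_pos: [0.6006, -0.1601, 0.0292]
ee_rot: [-1.57, 0.065, -0.065]
force: [-4.6, 1.4, 14.0]
width: 0.404
```

Call:
apply_moves:
  commands:
    - {"linear": [0,0,0.05],"twist": [0,0,0],"hand": 0.7}
    - {"linear": [0,0,0],"twist": [0,0,0],"hand": 0.1}
    - {"linear": [0,0,0],"twist": [0,0,0],"hand": 0.0}
    - {"linear": [0,0,0],"twist": [0,0,0],"hand": -0.1}
    - {"linear": [0,0,0],"twist": [0,0,0],"hand": -0.1}
    - {"linear": [0,0,0],"twist": [0,0,0],"hand": -0.1}
    - {"linear": [0,0,0],"twist": [0,0,0],"hand": -0.1}
    - {"linear": [0,0,0],"twist": [0,0,0],"hand": -0.1}

```text
time_s: 11.82
ee_pos: [0.6006, -0.1601, 0.0288]
ee_rot: [-1.57, 0.065, -0.065]
force: [-0.9, 0.2, 0.2]
width: 0.552
```

Run:
```python
from s import *
st()
a=cap('side','side6');b=cap('top','top6')
A=up(a['pixels'],300,120,370,175,10)
cv2.imwrite('pics/v7.png',A[:,:,::-1]);cv2.imwrite('pics/v7t.png',up(b['pixels'],425,155,500,225,8)[:,:,::-1])
```

```text
t 11.82 p [ 0.6006 -0.1601  0.0288] jawyaw 85.28 jaw z -0.0 point [ 0. -0. -1.] w 46.9 F [-0.9  0.2  0.2] q [-0.31  0.69  1.81 -0.    0.64 -1.8 ]
```

View pics/v7.png

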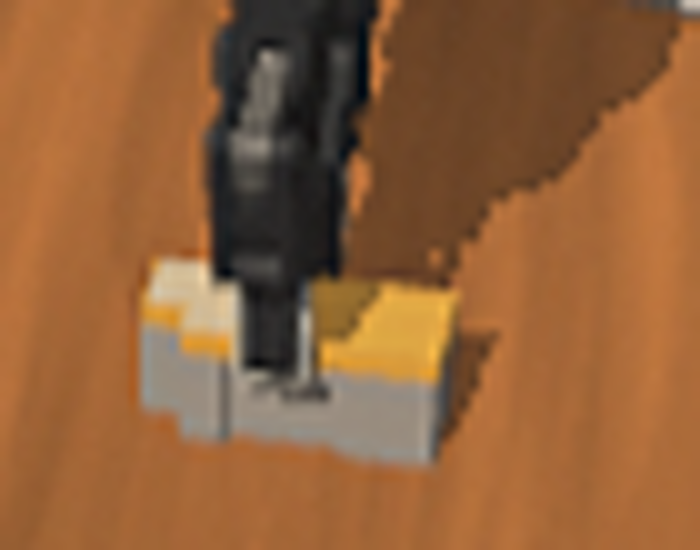

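View pics/v7t.png

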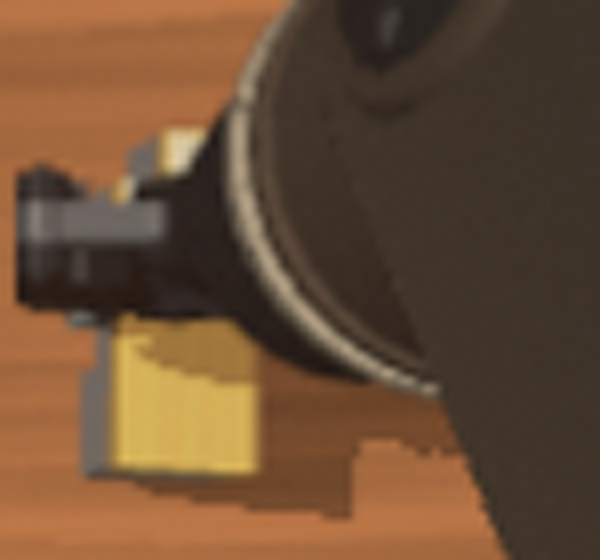

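Call:
apply_moves:
  commands:
    - {"linear": [0,0,0],"twist": [0,0,0],"hand": -0.15}
    - {"linear": [0,0,0],"twist": [0,0,0],"hand": -0.15}
    - {"linear": [0,0,0.5],"twist": [0,0,0],"hand": -0.15}
    - {"linear": [0,0,1.5],"twist": [0,0,0],"hand": -0.15}
    - {"linear": [0,0,3],"twist": [0,0,0],"hand": -0.15}
    - {"linear": [0,-1,3],"twist": [0,0,0],"hand": -0.15}
    - {"linear": [0,-4,2],"twist": [0,0,0],"hand": -0.15}
    - {"linear": [0,-4,0],"twist": [0,0,0],"hand": -0.15}
    - {"linear": [0,-4,0],"twist": [0,0,0],"hand": -0.15}
    - {"linear": [0,-4,0],"twist": [0,0,0],"hand": -0.15}
    - {"linear": [0,-3,0],"twist": [0,0,0],"hand": -0.15}

```text
time_s: 13.3
ee_pos: [0.6006, -0.3619, 0.1301]
ee_rot: [-1.57, 0.064, -0.066]
force: [0.5, 0.4, -0.5]
width: 0.578
```

Run:
```python
from s import *
st()
a=cap('side','side7');b=cap('top','top7')
bx=(430,150,465,215)
k,u,r=plate(b,bx,.038); print('plate',r,np.degrees(np.arctan2(r[3][1],r[3][0])))
cv2.drawContours(u,[k],-1,(255,0,0),1); S=up(a['pixels'],300,120,365,185,8)
o=np.zeros((520,800,3),np.uint8); o[:,:280]=u;o[:,280:800]=S
cv2.imwrite('pics/v8.png',o[:,:,::-1])
```

```text
t 13.3 p [ 0.6006 -0.3619  0.1301] jawyaw 85.24 jaw z -0.0006 point [ 1.e-03 -7.e-04 -1.e+00] w 49.1 F [ 0.5  0.4 -0.5] q [-0.59  0.65  1.56 -0.    0.93 -2.07]
plate (array([ 0.60034907, -0.15967001], dtype=float32), np.float32(90.45841), np.float32(36.574192), array([ 0.9958581 , -0.09092178], dtype=float32)) -5.2166386
```

View pics/v8.png

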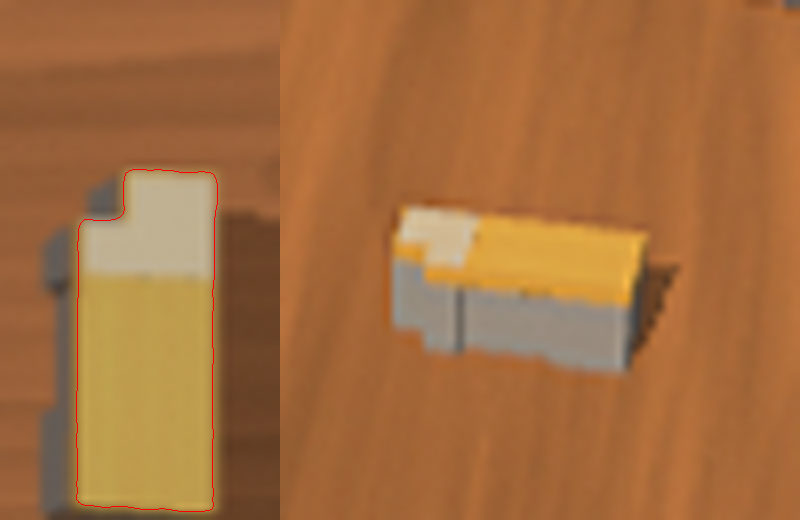

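Call:
apply_moves:
  commands:
    - {"linear": [0,4,0],"twist": [0,0,0],"hand": -0.15}
    - {"linear": [0,4,0],"twist": [0,0,0],"hand": -0.15}
    - {"linear": [0,4,0],"twist": [0,0,0],"hand": -0.15}
    - {"linear": [0,4,0],"twist": [0,0,0],"hand": -0.15}
    - {"linear": [0,3,-1],"twist": [0,0,0],"hand": -0.15}
    - {"linear": [0,1.05,-2],"twist": [0,0,0],"hand": -0.15}
    - {"linear": [0,0,-2],"twist": [0,0,0],"hand": -0.15}
    - {"linear": [0,0,-1.5],"twist": [0,0,0],"hand": -0.15}
    - {"linear": [0,0,0],"twist": [0,0,0],"hand": -0.15}
    - {"linear": [0,0,0],"twist": [0,0,0],"hand": -0.15}

```text
time_s: 14.65
ee_pos: [0.6009, -0.1597, 0.0645]
ee_rot: [-1.57, 0.064, -0.065]
force: [0.3, -0.3, 1.0]
width: 0.571
```

Run:
```python
from s import *
st()
```

```text
t 14.65 p [ 0.6009 -0.1597  0.0645] jawyaw 85.26 jaw z -0.0001 point [ 7.e-04 -2.e-04 -1.e+00] w 48.5 F [ 0.3 -0.3  1. ] q [-0.31  0.64  1.79  0.    0.7  -1.8 ]
```

Call:
apply_moves:
  commands:
    - {"linear": [-0.05,0,-1],"twist": [0,0,0],"hand": -0.15}
    - {"linear": [0,0,-1],"twist": [0,0,0],"hand": -0.15}
    - {"linear": [0,0,-1],"twist": [0,0,0],"hand": -0.15}
    - {"linear": [0,0,-1],"twist": [0,0,0],"hand": -0.15}
    - {"linear": [0,0,-0.5],"twist": [0,0,0],"hand": -0.15}
    - {"linear": [0,0,0],"twist": [0,0,0],"hand": -0.15}

```text
time_s: 15.4
ee_pos: [0.5999, -0.1595, 0.0183]
ee_rot: [-1.57, 0.065, -0.064]
force: [-0.8, 0.2, 0.0]
width: 0.573
```

Run:
```python
from s import *
st()
a=cap('side','side8')
cv2.imwrite('pics/v9.png',up(a['pixels'],300,120,370,175,10)[:,:,::-1])
```

```text
t 15.4 p [ 0.5999 -0.1595  0.0183] jawyaw 85.28 jaw z 0.0001 point [-7.e-04  2.e-04 -1.e+00] w 48.7 F [-0.8  0.2  0. ] q [-0.31  0.71  1.81 -0.    0.62 -1.8 ]
```

View pics/v9.png

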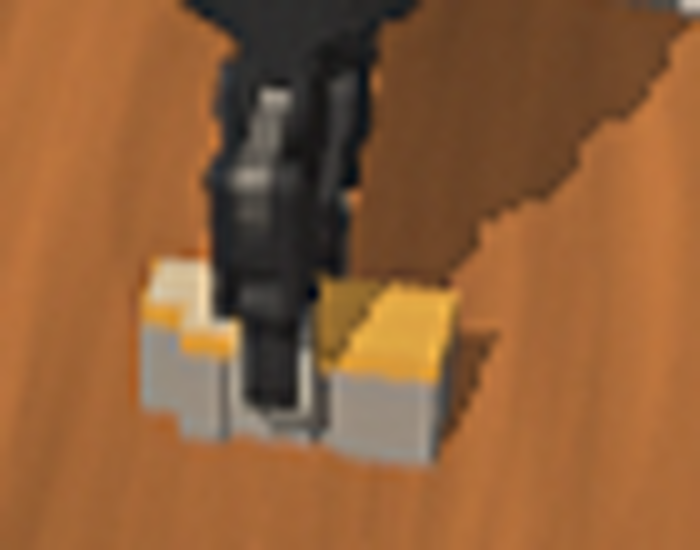

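Call:
apply_moves:
  commands:
    - {"linear": [0,0,0],"twist": [0,0,0],"hand": 0.1}
    - {"linear": [0,0,0],"twist": [0,0,0],"hand": 0.3}
    - {"linear": [0,0,0],"twist": [0,0,0],"hand": 0.7}
    - {"linear": [0,0,0],"twist": [0,0,0],"hand": 0.7}
    - {"linear": [0,0,0],"twist": [0,0,0],"hand": 0.7}
    - {"linear": [0,0,0.3],"twist": [0,0,0],"hand": 0.7}
    - {"linear": [0,0,0.7],"twist": [0,0,0],"hand": 0.7}
    - {"linear": [0,0,1],"twist": [0,0,0],"hand": 0.7}
    - {"linear": [0,0,1],"twist": [0,0,0],"hand": 0.7}
    - {"linear": [0,0,1],"twist": [0,0,0],"hand": 0.7}
    - {"linear": [0,0,1],"twist": [0,0,0],"hand": 0.7}
    - {"linear": [0,0,0],"twist": [0,0,0],"hand": 0.7}
  newtons: 70

```text
time_s: 16.95
ee_pos: [0.6007, -0.1597, 0.0698]
ee_rot: [-1.57, 0.064, -0.066]
force: [-0.4, 0.2, -2.3]
width: 0.4
```

Run:
```python
from s import *
st()
a=cap('side','side9')
cv2.imwrite('pics/v10.png',up(a['pixels'],300,110,370,175,8)[:,:,::-1])
```

```text
t 16.95 p [ 0.6007 -0.1597  0.0698] jawyaw 85.28 jaw z -0.0003 point [ 1.5e-03 -5.0e-04 -1.0e+00] w 34.0 F [-0.4  0.2 -2.3] q [-0.31  0.63  1.79  0.    0.71 -1.8 ]
```

View pics/v10.png

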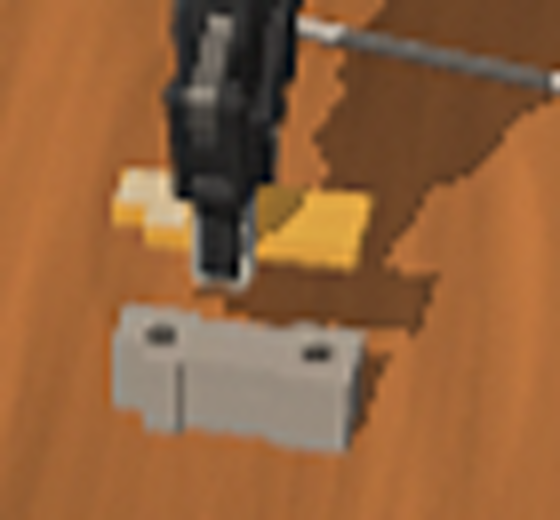

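Call:
apply_moves:
  commands:
    - {"linear": [0,0,1.5],"twist": [0,0,0],"hand": 0.7}
    - {"linear": [0,0,2.5],"twist": [0,0,0],"hand": 0.7}
    - {"linear": [0,0,2.5],"twist": [0,0,0],"hand": 0.7}
    - {"linear": [0,0,2.5],"twist": [-0.0048,-0.0582,0],"hand": 0.7}
    - {"linear": [0,0,2.5],"twist": [-0.0048,-0.0582,0],"hand": 0.7}
    - {"linear": [0,0,2.5],"twist": [-0.0048,-0.0582,0],"hand": 0.7}
    - {"linear": [0,0,2.5],"twist": [-0.0048,-0.0582,0],"hand": 0.7}
    - {"linear": [0,0,2.5],"twist": [-0.0048,-0.0582,0],"hand": 0.7}
    - {"linear": [0,0,1.5],"twist": [-0.0048,-0.0582,0],"hand": 0.7}
    - {"linear": [0,0,0.5],"twist": [-0.0048,-0.0582,0],"hand": 0.7}
    - {"linear": [0,0,0],"twist": [-0.0048,-0.0582,0],"hand": 0.7}
    - {"linear": [0,0,0],"twist": [-0.0048,-0.0582,0],"hand": 0.7}

```text
time_s: 18.5
ee_pos: [0.5999, -0.1594, 0.2796]
ee_rot: [-1.552, -0.352, -0.478]
force: [0.3, 0.1, -2.3]
width: 0.401
```

Call:
apply_moves:
  commands:
    - {"linear": [0,0,0],"twist": [-0.0048,-0.0582,0],"hand": 0.7}
    - {"linear": [0,0,0],"twist": [-0.0048,-0.0582,0],"hand": 0.7}
    - {"linear": [0,0,0],"twist": [-0.0048,-0.0582,0],"hand": 0.7}
    - {"linear": [0,0,0],"twist": [0,0,0],"hand": 0.7}
    - {"linear": [0,0,0],"twist": [0,0,0],"hand": 0.7}
    - {"linear": [0,0,0],"twist": [0,0,0],"hand": 0.7}
    - {"linear": [0,0,0],"twist": [0,0,0],"hand": 0.7}

```text
time_s: 19.38
ee_pos: [0.6014, -0.1585, 0.2824]
ee_rot: [-1.531, -0.482, -0.604]
force: [-0.0, 0.2, -2.1]
width: 0.405
```

Run:
```python
from s import *
s,R=st(); print('tilt',np.degrees(np.arccos(-R[2,1])),s['qvel'].round(3))
a=cap('side','side10')
cv2.imwrite('pics/v11.png',cv2.resize(a['pixels'],None,fx=1.25,fy=1.25)[:,:,::-1])
cv2.imwrite('pics/v12.png',up(a['pixels'],290,10,390,85,8)[:,:,::-1])
```

```text
t 19.38 p [ 0.6014 -0.1585  0.2824] jawyaw 85.32 jaw z -0.0018 point [ 0.6355 -0.0535 -0.7702] w 34.4 F [-0.   0.2 -2.1] q [-0.44  0.17  2.19  1.07  0.26 -2.91]
tilt 39.626824524510035 [-0.001 -0.001  0.005  0.015 -0.003  0.001]
```

View pics/v11.png

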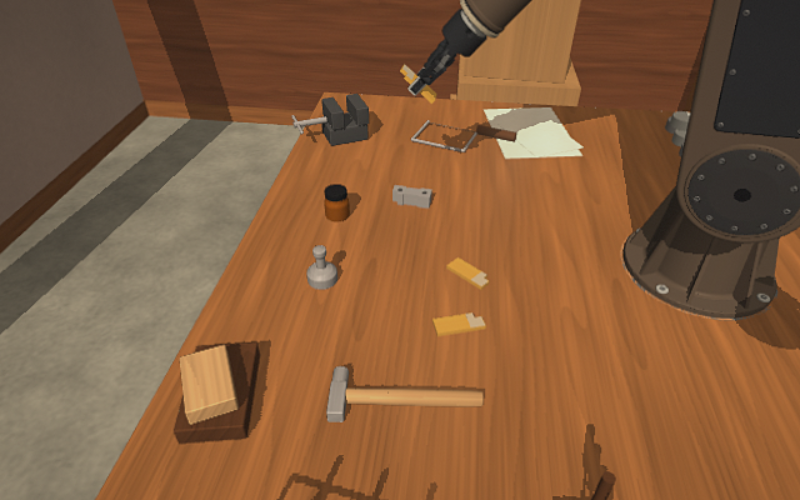

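View pics/v12.png

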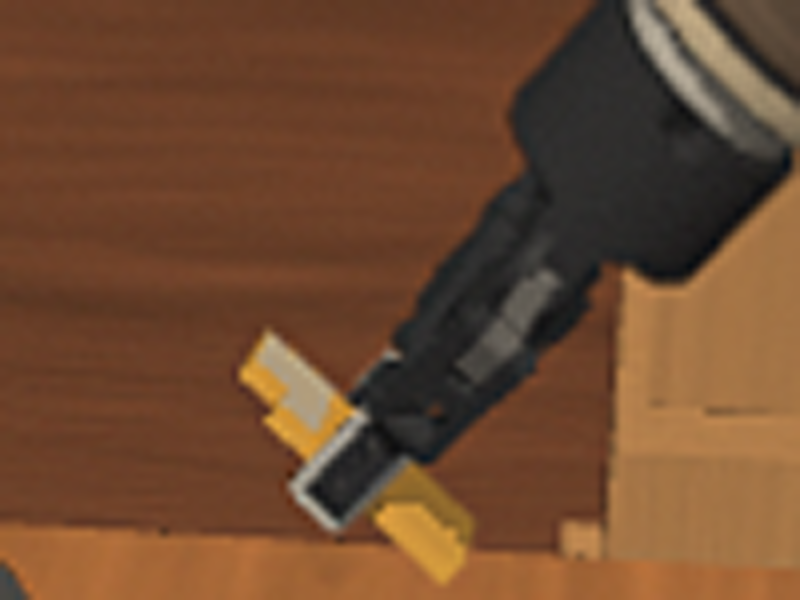

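Call:
apply_moves:
  commands:
    - {"linear": [0,0,0],"twist": [0,0,-0.03],"hand": 0.7}
    - {"linear": [0,0,0],"twist": [0,0,-0.03],"hand": 0.7}

```text
time_s: 19.68
ee_pos: [0.6012, -0.1586, 0.2823]
ee_rot: [-1.55, -0.435, -0.653]
force: [0.4, -0.5, -0.6]
width: 0.403
```

Run:
```python
from s import *
s,R=st(); print('tilt',np.degrees(np.arccos(-R[2,1])),s['qvel'].round(3))
```

```text
t 19.68 p [ 0.6012 -0.1586  0.2823] jawyaw 81.75 jaw z -0.0009 point [ 0.6311 -0.0922 -0.7702] w 34.3 F [ 0.4 -0.5 -0.6] q [-0.41  0.16  2.2   1.    0.2  -2.76]
tilt 39.62885975707162 [ 0.144 -0.016  0.022 -0.365 -0.232  0.649]
```

q6 has moved away from its limit (-2.91 → -2.76); I continue the same turn a little for margin.

Call:
apply_moves:
  commands:
    - {"linear": [0,0,0],"twist": [0,0,-0.03],"hand": 0.7}
    - {"linear": [0,0,0],"twist": [0,0,-0.03],"hand": 0.7}
    - {"linear": [0,0,0],"twist": [0,0,-0.02],"hand": 0.7}
    - {"linear": [0,0,0],"twist": [0,0,0],"hand": 0.7}
    - {"linear": [0,0,0],"twist": [0,0,0],"hand": 0.7}
    - {"linear": [0,0,0],"twist": [0,0,0],"hand": 0.7}
    - {"linear": [0,0,0],"twist": [0,0,0],"hand": 0.7}

```text
time_s: 20.55
ee_pos: [0.6011, -0.1587, 0.2823]
ee_rot: [-1.573, -0.375, -0.714]
force: [-0.4, 0.7, -1.5]
width: 0.401
```

Run:
```python
from s import *
s,R=st(); print('tilt',np.degrees(np.arccos(-R[2,1])),s['qvel'].round(3))
a=cap('side','side12')
cv2.imwrite('pics/v13.png',up(a['pixels'],290,10,390,85,8)[:,:,::-1])
# slope of plate in side view vs expected
t=s['ee_pos']; X=np.cross(R[:,2],-R[:,1])  # plate x
print('plate x',X.round(3)); m=t-R[:,1]*.0157
print('mid',m.round(4),(proj(a,[m+.045*X-.018*R[:,2],m+.045*X,m-.045*X+.018*R[:,2]])-[290,10])*8)
```

```text
t 20.55 p [ 0.6011 -0.1587  0.2823] jawyaw 77.17 jaw z -0.0003 point [ 0.6219 -0.1419 -0.7701] w 34.1 F [-0.4  0.7 -1.5] q [-0.36  0.16  2.2   0.73  0.13 -2.4 ]
tilt 39.6332332589318 [ 0.001  0.002  0.001 -0.004  0.     0.003]
plate x [ 0.751 -0.171  0.638]
mid [ 0.5914 -0.1564  0.2944] [[264.13512299 323.18942191]
 [245.03024416 343.44468779]
 [431.64677483 572.61268339]]
```

View pics/v13.png

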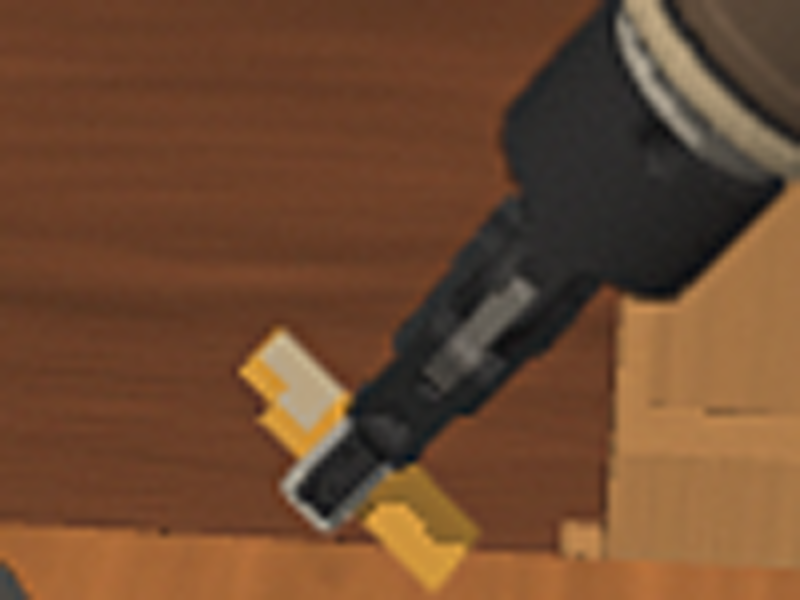

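Run:
```python
from s import *
b=ld('side12')['pixels'].astype(int); a=ld('side0')['pixels'].astype(int)
for n,(x0,y0,x1,y1) in dict(hammer=(255,285,395,345),jar=(250,142,285,180),stand=(240,190,275,235)).items():
    print(n,(np.abs(a-b).max(2)[y0:y1,x0:x1]>40).sum())
st(); job.close_job()
```

```text
hammer 0
jar 0
stand 0
t 20.6 p [ 0.6011 -0.1587  0.2823] jawyaw 77.17 jaw z -0.0003 point [ 0.6219 -0.1418 -0.7701] w 34.5 F [ 0.5  0.1 -2.4] q [-0.36  0.16  2.2   0.73  0.13 -2.4 ]
the job is handed in; nothing more can be done
```

I checked the farthest brass plate (about 0.60 m from the base) against the block, picked it up again and handed the job in at 20.6 s. It was still held in the air.

- **On the block:** with the gripper let go and moved aside, the top camera put the plate centre at (0.6003, -0.1597), at -5.2°. The block was at about (0.600, -0.160), at -4.7°. That is within 1 mm and about half a degree. Both views showed notch over notch, and the plate lay free for more than 2 s.
- **At the end:** the arm was still and held the plate with a set grip of 70 N. By the tool pose, the plate centre was about 0.29 m above the bench, face up, frosted end raised 39.6° and level across within 0.1°. The side view showed no slip in the fingers.
- **Bystanders:** no changed pixels around the hammer, jar or stand compared with the first side picture.

**Checks that disagreed or ran close:**
- Predicted corners in the side camera sat about 1 pixel (around 2 mm) to the left of where they appeared. The shift was about the same for plate and block, so I put it down to calibration.
- The tilt first brought joint 6 to -2.91, next to its limit of -2.92, so I turned the tool back in yaw. At the end joint 6 was at -2.40, and joint 5 at 0.13 against its lower limit of 0.09.

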